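# Weigh out wooden bricks on the shop balance

### The job

Weigh out a portion of the wooden building bricks: lift the metal scoop by its handle and pour bricks over its open front into the steel bowl of the balance until the bowl sinks and stays down on its stop against the iron weight, and stop pouring as soon as it does. Then set the scoop back on the table, standing level clear of the balance, with the left-over bricks still in it. Spill no brick on the table, do not push on the balance with the hand or the scoop, leave the weight on its plate, and leave the glasses and other goods where they stand.

Things in the scene. Friction and masses are not known exactly. Their poses are not given: they have to be found in the camera images.
- scoop_handle (a point): middle of the grip of a grey sheet-metal scoop: 243 x 104 mm tray, flat floor, closed back, open front, 40 mm sides cut away to the front, bow handle over its middle. The grip is a wooden bar across it, 104 mm long, 20 mm thick along the scoop, 24 mm high, its middle 110 mm above the scoop's underside, 66 mm clear above the bricks. x towards the open front, y along the bar, z up. 360 g, six bricks 370 g
- scoop_lip (a point): middle of the scoop's open front edge, on the floor's upper face, where bricks slide out: 122 mm ahead of the grip (x), 102 mm below it, 8 mm above the scoop's underside; same axes. The floor is 240 mm long and 98 mm wide inside
- pan (a joint): how far the bowl has sunk (m): 0 at its top stop, 0.024 down on its lower stop. Equal-armed balance, bowl and plate tared: the bowl stays up until its bricks outweigh the weight, then sinks right down in about half a second (up to 2 s when they outweigh it barely). A falling brick makes it dip some mm and come back
- bowl (a point): centre of the inner floor of the balance's round steel bowl (moves with it): 103 mm above the table at the top stop. The bowl is open above, 244 mm across at the rim, about 188 mm across the floor, its rim 39 mm above this point
- balance: the balance, fixed: grey cast-iron foot 120 x 320 mm, beam between two cheeks; origin on the table under the middle of the foot, y from the weight plate towards the bowl. The bowl's axis is 140 mm along +y, the plate's 140 mm along -y; over the origin a thin pointer stands up to 150 mm high
- weight_plate (a point): centre of the top of the flat steel plate, 124 mm across, that carries the weight; 81 mm above the table when the bowl is up, rises 24 mm as the bowl sinks
- weight_mid (a point): middle of the dark iron weight standing on the plate: a knobbed cylinder 39 mm across and 40 mm high, 200 g. Leave it there
- brick1_mid (a point): middle of the first plain wooden building brick, 36 x 90 x 24 mm (x, y, z), that lies across the scoop in the row of six at the start, nearest to the back. Bricks differ in weight, 46 to 78 g, unseen; three or four, seldom five, outweigh the weight. They lie loose on the metal and begin to slide when it is tipped about 15 to 25 degrees
- brick2_mid (a point): middle of a plain wooden building brick, 36 x 90 x 24 mm (x, y, z), that lies across the scoop in the row of six at the start, number 2 from the back. Bricks differ in weight, 46 to 78 g, unseen; three or four, seldom five, outweigh the weight. They lie loose on the metal and begin to slide when it is tipped about 15 to 25 degrees
- brick3_mid (a point): middle of a plain wooden building brick, 36 x 90 x 24 mm (x, y, z), that lies across the scoop in the row of six at the start, number 3 from the back. Bricks differ in weight, 46 to 78 g, unseen; three or four, seldom five, outweigh the weight. They lie loose on the metal and begin to slide when it is tipped about 15 to 25 degrees
- brick4_mid (a point): middle of a plain wooden building brick, 36 x 90 x 24 mm (x, y, z), that lies across the scoop in the row of six at the start, number 4 from the back. Bricks differ in weight, 46 to 78 g, unseen; three or four, seldom five, outweigh the weight. They lie loose on the metal and begin to slide when it is tipped about 15 to 25 degrees
- brick5_mid (a point): middle of a plain wooden building brick, 36 x 90 x 24 mm (x, y, z), that lies across the scoop in the row of six at the start, number 5 from the back. Bricks differ in weight, 46 to 78 g, unseen; three or four, seldom five, outweigh the weight. They lie loose on the metal and begin to slide when it is tipped about 15 to 25 degrees
- brick6_mid (a point): middle of a plain wooden building brick, 36 x 90 x 24 mm (x, y, z), that lies across the scoop in the row of six at the start, nearest to the front. Bricks differ in weight, 46 to 78 g, unseen; three or four, seldom five, outweigh the weight. They lie loose on the metal and begin to slide when it is tipped about 15 to 25 degrees
- coupe1: champagne coupe, 92 mm across, 125 mm high, bystander; origin at the middle of its foot
- coupe2: champagne coupe like the other, bystander
- carafe: glass carafe, 100 mm across, 180 mm high, bystander; origin under its middle
- mug: white mug, 80 mm across, 90 mm high, bystander; origin under its middle
- weight_big: larger iron weight, 54 mm across, 58 mm high, standing on the table, bystander; origin under its middle
Not all that is in view belongs to the job. Leave any orange or purple look-alike of the part that bears brick4_mid alone.

How it is judged:
By the outcome, as a careful person would: the job done as asked, in the order asked, and still so for the second after the job is handed in, with the robot touching nothing.
It also fails if it takes over 67 s, if anything falls off the work surface, if the arm or the gripper's body presses on something with over 40 N, if the wrist force passes 120 N, or if a joint passes its speed limit or range.

### The arm

A 6-joint arm with a two-finger parallel gripper is mounted at the origin on the work surface. World frame = base frame: x ahead of the robot, y to its left, z up, the work surface at z = 0. Lengths are in m, angles in rad, forces in N, time in s.
With the tool pointing down it reaches from about 0.3 to 0.95 m from the base axis. Payload 3.1 kg.
Tool frame: the origin (TCP) lies at the very end of the fingers, on their centre line; the grasp point (between the pads) lies 19 mm behind it (grip_depth is the distance from the TCP to the grasp point, in m); z points along the fingers, y is the line along which they close (so a half turn about z gives the same grasp; the last joint's range is limited). The gripper opens to 85 mm and grips with 20 to 120 N. Pads are 22 mm wide; open, the fingers measure 114 mm over their backs; the gripper's body (76 mm by 85 mm) begins 54 mm behind the grasp point. The pads swing forward as they close: fully open they stand 13 mm farther back than shut.
Start: joints at [1.214, 0.308, 1.634, -0, 1.2, -0.07], TCP at [0.177, 0.599, 0.231] pointing down, gripper open.
Joint ranges: [-3.06, 3.06], [-0.79, 1.96], [0.05, 2.63], [-1.19, 4.34], [0.05, 2.64], [-2.94, 2.94]. Speed limits (rad/s): [2.79, 2.79, 3.14, 3.14, 3.14, 3.14].

### API

Orientations are given as a unit quaternion [w, x, y, z].
In Python, from cell import get_state, get_image, sign_off, grip_depth gives the robot as it stands. The module is installed in compiled form; this text tells all that it offers.
- The arm moves only by the tool step_arm, never from a script. Its argument "deltas" is a list of rows, each an object of numbers: "x", "y", "z": the shift along the world's x, y, z in cm; "rx", "ry", "rz": the turn, a rotation vector about the world's x, y, z in degrees. A call has 1 to 8 rows; each row is the pose to reach, as a shift and turn from the pose commanded when the call began; what a row does not reach only later rows make up. A row lasts 1/10 s, in which the tool goes at most 50 mm and 8.59 degrees, less where a joint would pass 70% of its speed; a pose out of reach is approached as far as the arm can. A call with a gripper value outside its range is refused whole. "jaw" is the opening, from 0 (shut) to 1 (fully open), set as the call begins (left out, the last holds). The fingers move at their own pace and stop on an object; "grip_force" is the grip in N (left out, the last holds). Time passes only in rows, so rows that repeat a pose let the fingers close. It gives the time, the measured TCP pose, the force, the opening and the grip force at its end, in the units of the state.
- get_state(): the state, without advancing time (a new reading comes with each control period).
- get_image(name): name is "side" or "top"; returns a dict with "color" (480x640x3 uint8, blue, green, red), "fx", "fy", "cx", "cy" (pixels), "dist_coeffs" ([k1, k2, p1, p2, k3] as OpenCV has them; the pictures are not rectified), "rvec" (rotation vector, rad) and "tvec" (3), from world to camera coordinates, as OpenCV has them. Camera axes: x right, y down, z forward; pixel columns grow to the right and rows downward; lengths in m; the calibration is good to about 2 mm. A picture is of the moment at which its call begins. There is no depth.
- sign_off(): hands the job in; it is judged then, once.
The state is a dict: "time_s": time; "joint_pos": joint angles; "joint_velocities": joint speeds; "tau": joint torques, N m; "eef_pos": TCP position; "tool_rot": TCP orientation; "ft_force": force on the tool from outside, world axes, zero at the start; "torque": the same for the moment, N m; "grip_width": finger opening in m; "finger_force": force on a finger pad.
Only numpy, scipy, OpenCV 4.12 (cv2) and the standard library are available. Lean on these libraries where they do the work, as an engineer would, in place of code of your own. Each camera call takes 0.05 s, during which the arm holds its last target. There are 200 camera calls.

## Working session

There is one attempt and no reset: what is moved stays moved. The work goes in short steps, Python scripts to look and compute and a tool call to move; the robot and the scene stay as the last step left them, time stands still between calls to the robot, and variables do not carry over. Pictures are saved under pics/ and viewed, at most 10 in all, crops included, and the job is handed in when it is done.

Besides the shell and the picture viewer there is one more tool, called after "Request:" in YAML: its name, and indented under it one key for each argument. step_arm: Moves the arm, as the interface text tells. Its arguments: {"type":"object","properties":{"deltas":{"type":"array","items":{"type":"object","properties":{"x":{"type":"number"},"y":{"type":"number"},"z":{"type":"number"},"rx":{"type":"number"},"ry":{"type":"number"},"rz":{"type":"number"}}}},"jaw":{"type":"number"},"grip_force":{"type":"number"}},"required":["deltas"]}

```bash
mkdir -p pics
cat > h.py <<'E'
import numpy as np, cv2
from cell import get_state, get_image, sign_off, grip_depth
def snap(n,f):
    im=get_image(n); cv2.imwrite('pics/'+f,im['color']); return im
def cam(im):
    K=np.array([[im['fx'],0,im['cx']],[0,im['fy'],im['cy']],[0,0,1]]);R=cv2.Rodrigues(np.array(im['rvec'],float))[0]
    return K,np.array(im['dist_coeffs'],float),R,np.array(im['tvec'],float).ravel()
def onz(im,uv,z):
    K,d,R,t=cam(im); p=cv2.undistortPoints(np.array([[uv]],float),K,d).ravel()
    r=R.T@np.array([p[0],p[1],1]); c=-R.T@t
    return c+r*(z-c[2])/r[2]
def proj(im,P):
    K,d,R,t=cam(im); return cv2.projectPoints(np.array(P,float).reshape(-1,3),cv2.Rodrigues(R)[0],t,K,d)[0].reshape(-1,2)
E
python3 - <<'E'
from h import *
import pickle
print(grip_depth)
for n in('side','top'):
    im=snap(n,n+'0.png'); pickle.dump(im,open(n+'.pkl','wb'))
    K,d,R,t=cam(im); print(n,-R.T@t)
print(get_state())
E
```

```text
0.0187
side [-0.32348828 -1.17786467  0.95403604]
top [0.25861315 0.04893826 1.29230457]
{'time_s': 0.1, 'joint_pos': array([ 1.21428301e+00,  3.08909980e-01,  1.63509316e+00,  2.88704196e-05,
        1.19969832e+00, -6.96818401e-02]), 'joint_velocities': array([-0.00082307, -0.00169382, -0.00189397, -0.00098031, -0.00073256,
       -0.0010646 ]), 'tau': array([-8.81910291e-04, -4.16403651e+01, -2.77645361e+01, -7.10532254e-05,
        3.93612296e-03, -9.78239910e-06]), 'eef_pos': array([0.17656238, 0.59874851, 0.23015072]), 'tool_rot': array([-2.36137335e-04,  1.42929728e-01,  9.89732277e-01, -1.02771088e-03]), 'ft_force': array([-0.41045702, -0.10237608, -0.65088958]), 'torque': array([ 0.00681162, -0.03903836, -0.04399402]), 'finger_force': 0.0, 'grip_width': 0.08522320847097928}
```

View pics/top0.png

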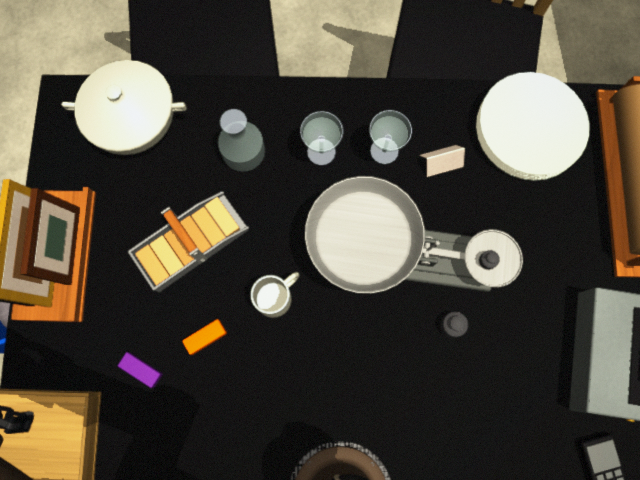

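View pics/side0.png

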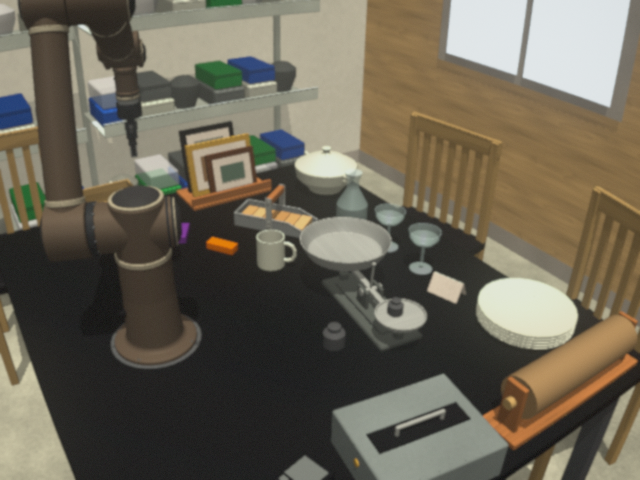

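Run:
```python
import cv2,numpy as np
a=cv2.imread('pics/top0.png')[180:305,115:265];b=cv2.imread('pics/side0.png')[170:250,220:330]
a=cv2.resize(a,None,fx=4,fy=4,interpolation=3);b=cv2.resize(b,(400,291),interpolation=3)
cv2.imwrite('pics/c1.png',a)
import pickle
from h import *
im=pickle.load(open('top.pkl','rb'))
for n,uv,z in [('bowlrim',(365,234),.142),('plate',(493,258),.081),('wt',(488,258),.13),('back/front L',(130,250),.04),('mug',(270,297),.045),('bar a',(166,210),.122),('bar b',(200,258),.122),('coupe1foot',(322,152),0),('carafe foot',(242,150),.0),('mug handle',(297,275),.05)]: print(n,onz(im,uv,z).round(3))
```

```text
bowlrim [ 0.528 -0.042  0.142]
plate [ 0.494 -0.32   0.081]
wt [ 0.485 -0.294  0.13 ]
back/front L [0.506 0.467 0.04 ]
mug [0.408 0.154 0.045]
bar a [0.577 0.371 0.122]
bar b [0.476 0.293 0.122]
coupe1foot [0.757 0.047 0.   ]
carafe foot [0.759 0.236 0.   ]
mug handle [0.456 0.097 0.05 ]
```

View pics/c1.png

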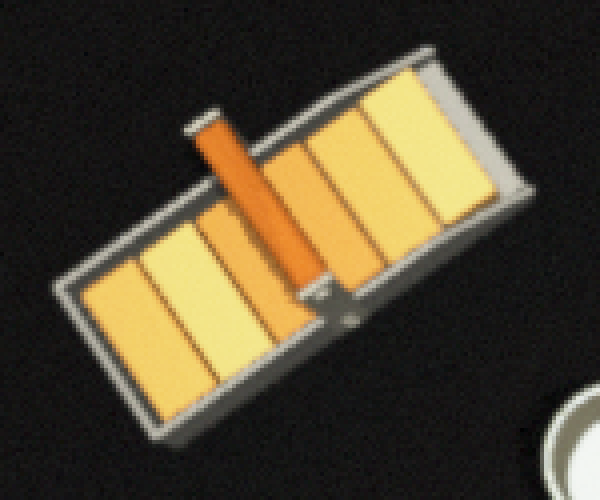

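Run:
```python
import pickle
from h import *
im=pickle.load(open('top.pkl','rb'));o=np.array([115,180])
q=lambda x,y,z:onz(im,o+np.array([x,y])/4,z)
A=q(212,124,.122);B=q(314,284,.122);print('bar',A,B,(A+B)/2,np.linalg.norm(A-B))
C=q(60,287,.04);D=q(155,435,.04);print('back',(C+D)/2,np.linalg.norm(C-D))
E=q(432,53,.012);F=q(530,190,.012);print('front',(E+F)/2,np.linalg.norm(E-F))
v=(E+F-C-D)/2;print(np.linalg.norm(v[:2]),np.degrees(np.arctan2(v[1],v[0])))
w=B-A;print(np.degrees(np.arctan2(w[1],w[0]))+90,'mid tray',(C+D+E+F)/4)
# bricks on top z .032
for p in [(150,340),(208,300),(430,145)]: print(q(*p,.032))
s=pickle.load(open('side.pkl','rb'))
print(onz(s,(345,240),.142),onz(s,(397,308),.125),onz(s,(268,235),.09))
```

```text
bar [0.57450805 0.36657381 0.122     ] [0.49051813 0.30754039 0.122     ] [0.53251309 0.3370571  0.122     ] 0.1026608547899422
back [0.46219451 0.43662266 0.04      ] 0.10005834789507449
front [0.60847485 0.24285578 0.012     ] 0.09977175631224282
0.2427829065730245 -52.94976896756977
-54.89803326470741 mid tray [0.53533468 0.33973922 0.026     ]
[0.47532795 0.41617672 0.032     ]
[0.4982972  0.38566554 0.032     ]
[0.58864379 0.2674811  0.032     ]
[ 0.52166292 -0.04908883  0.142     ] [ 0.4616103  -0.33915285  0.125     ] [0.40561357 0.1591885  0.09      ]
```

Request:
step_arm:
  deltas:
    - {"y": -5,"rz": 8}
    - {"x": 2.5,"y": -9,"rz": 16}
    - {"x": 5,"y": -13,"rz": 24}
    - {"x": 8,"y": -16.5,"rz": 32}
    - {"x": 11.5,"y": -20,"rz": 40}
    - {"x": 15,"y": -23,"rz": 48}
    - {"x": 19,"y": -26,"rz": 52.4}
    - {"x": 24,"y": -26,"rz": 52.4}
  jaw: 1

```text
validation failed for argument at $.de...
```

Request:
step_arm:
  deltas:
    - {"x": 4}
    - {"x": 8}
    - {"x": 11.7}
    - {"x": 11.7,"z": -3}
    - {"x": 11.7,"z": -3}

```text
validation failed for argument at $.de...
```

Run:
```python
from h import *
s=get_state();print(s['eef_pos'],s['tool_rot'],s['joint_pos'],s['time_s'],s['ft_force'])
a=snap('top','t1.png');b=snap('side','s1.png')
A=cv2.resize(a['color'][150:330,90:290],(640,576)); cv2.imwrite('pics/c2.png',A)
```

```text
[0.17656238 0.59874851 0.23015072] [-2.36137335e-04  1.42929728e-01  9.89732277e-01 -1.02771088e-03] [ 1.21428301e+00  3.08909980e-01  1.63509316e+00  2.88704196e-05
  1.19969832e+00 -6.96818401e-02] 0.1 [-0.41045702 -0.10237608 -0.65088958]
```

View pics/c2.png

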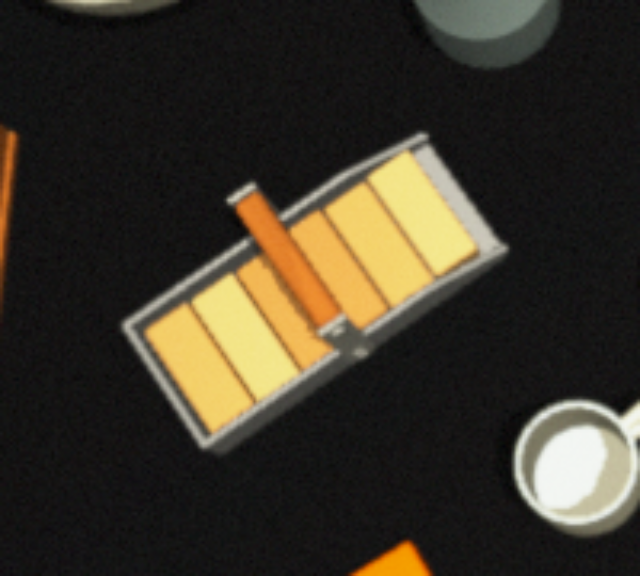

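The moves were refused and the arm hasn't moved. The picture still shows the scoop untouched, with its bar from (240,195) to (335,325) in the crop. I'll retry with all six keys written out.

Request:
step_arm:
  deltas:
    - {"x": 0,"y": -5,"z": 0,"rx": 0,"ry": 0,"rz": 8}
    - {"x": 2.5,"y": -9,"z": 0,"rx": 0,"ry": 0,"rz": 16}
    - {"x": 5,"y": -13,"z": 0,"rx": 0,"ry": 0,"rz": 24}
    - {"x": 8,"y": -16.5,"z": 0,"rx": 0,"ry": 0,"rz": 32}
    - {"x": 11.5,"y": -20,"z": 0,"rx": 0,"ry": 0,"rz": 40}
    - {"x": 15,"y": -23,"z": 0,"rx": 0,"ry": 0,"rz": 48}
    - {"x": 19,"y": -26,"z": 0,"rx": 0,"ry": 0,"rz": 52.4}
    - {"x": 24,"y": -26,"z": 0,"rx": 0,"ry": 0,"rz": 52.4}
  jaw: 1

```text
time_s: 1.0
eef_pos: [0.41, 0.3367, 0.2308]
tool_rot: [-0.001, -0.309, 0.951, -0.001]
ft_force: [-0.7, 1.6, 0.6]
grip_width: 0.0854
finger_force: 0.0
```

Request:
step_arm:
  deltas:
    - {"x": 4,"y": 0,"z": 0,"rx": 0,"ry": 0,"rz": 0}
    - {"x": 8,"y": 0,"z": 0,"rx": 0,"ry": 0,"rz": 0}
    - {"x": 11.8,"y": 0,"z": 0,"rx": 0,"ry": 0,"rz": 0}
    - {"x": 11.8,"y": 0,"z": -3,"rx": 0,"ry": 0,"rz": 0}
    - {"x": 11.8,"y": 0,"z": -3,"rx": 0,"ry": 0,"rz": 0}

```text
time_s: 1.5
eef_pos: [0.5266, 0.338, 0.1966]
tool_rot: [-0.004, -0.308, 0.951, -0.001]
ft_force: [-0.0, -0.6, -1.6]
grip_width: 0.0856
finger_force: 0.0
```

Run:
```python
from h import *
s=get_state();print(s['eef_pos'],s['tool_rot'],s['joint_pos'],s['time_s'],s['ft_force'])
a=snap('top','t2.png');b=snap('side','s2.png')
A=cv2.resize(a['color'][150:330,90:290],(500,450));B=cv2.resize(b['color'][130:310,200:320],(300,450)); cv2.imwrite('pics/c3.png',np.hstack([A,B]))
```

```text
[0.5265914  0.33795839 0.19664492] [-4.48599881e-03 -3.08026052e-01  9.51367008e-01 -8.02396666e-04] [ 5.00951166e-01  3.47767755e-01  1.65470221e+00  1.08276363e-04
  1.14823657e+00 -1.69613174e+00] 1.5 [-0.03080336 -0.55396387 -1.62340313]
```

View pics/c3.png

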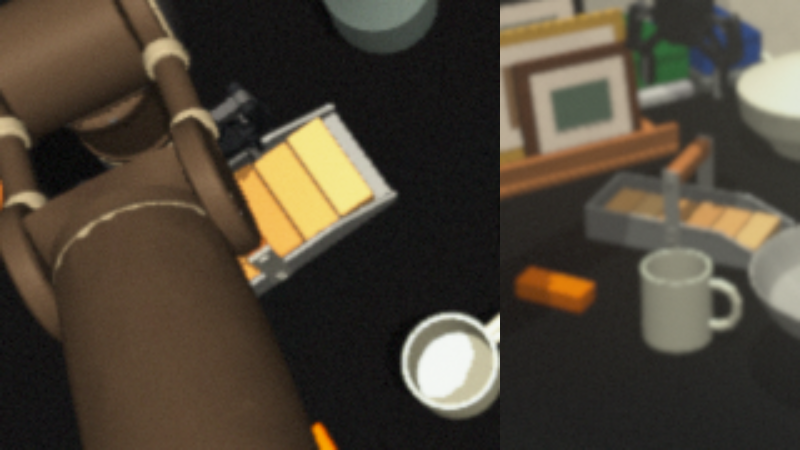

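Hand is above the bar and lined up. In the crop, the fingers are at (240,110) and the bar runs under the arm. Going down.

Request:
step_arm:
  deltas:
    - {"x": 0,"y": 0,"z": -3,"rx": 0,"ry": 0,"rz": 0}
    - {"x": 0,"y": 0,"z": -6,"rx": 0,"ry": 0,"rz": 0}
    - {"x": 0,"y": 0,"z": -8.5,"rx": 0,"ry": 0,"rz": 0}
    - {"x": 0,"y": 0,"z": -10.9,"rx": 0,"ry": 0,"rz": 0}
    - {"x": 0,"y": 0,"z": -10.9,"rx": 0,"ry": 0,"rz": 0}
    - {"x": 0,"y": 0,"z": -10.9,"rx": 0,"ry": 0,"rz": 0}

```text
time_s: 2.2
eef_pos: [0.5283, 0.3406, 0.0935]
tool_rot: [0.0, -0.309, 0.951, 0.0]
ft_force: [0.7, -0.3, 0.4]
grip_width: 0.0857
finger_force: 0.0
```

Request:
step_arm:
  deltas:
    - {"x": 0,"y": 0,"z": 0,"rx": 0,"ry": 0,"rz": 0}
    - {"x": 0,"y": 0,"z": 0,"rx": 0,"ry": 0,"rz": 0}
    - {"x": 0,"y": 0,"z": 0,"rx": 0,"ry": 0,"rz": 0}
    - {"x": 0,"y": 0,"z": 0,"rx": 0,"ry": 0,"rz": 0}
    - {"x": 0,"y": 0,"z": 0,"rx": 0,"ry": 0,"rz": 0}
    - {"x": 0,"y": 0,"z": 0,"rx": 0,"ry": 0,"rz": 0}
  jaw: 0
  grip_force: 70

```text
time_s: 2.8
eef_pos: [0.5293, 0.3399, 0.0933]
tool_rot: [0.001, -0.309, 0.951, -0.0]
ft_force: [-0.9, -1.8, 4.2]
grip_width: 0.0188
finger_force: 70.2
```

Request:
step_arm:
  deltas:
    - {"x": 0,"y": 0,"z": 0.4,"rx": 0,"ry": 0,"rz": 0}
    - {"x": 0,"y": 0,"z": 1.2,"rx": 0,"ry": 0,"rz": 0}
    - {"x": 0,"y": 0,"z": 2.5,"rx": 0,"ry": 0,"rz": 0}
    - {"x": 0,"y": 0,"z": 4.5,"rx": 0,"ry": 0,"rz": 0}
    - {"x": 0,"y": 0,"z": 6.5,"rx": 0,"ry": 0,"rz": 0}
    - {"x": 0,"y": 0,"z": 8.5,"rx": 0,"ry": 0,"rz": 0}
    - {"x": 0,"y": 0,"z": 10,"rx": 0,"ry": 0,"rz": 0}
    - {"x": 0,"y": 0,"z": 11,"rx": 0,"ry": 0,"rz": 0}

```text
time_s: 3.6
eef_pos: [0.5288, 0.3403, 0.204]
tool_rot: [0.001, -0.309, 0.951, 0.0]
ft_force: [0.5, 0.2, -6.2]
grip_width: 0.0193
finger_force: 68.6
```

Request:
step_arm:
  deltas:
    - {"x": 0,"y": 0,"z": 1,"rx": 0,"ry": 0,"rz": -1}
    - {"x": 0,"y": 0,"z": 2,"rx": 0,"ry": 0,"rz": -3}
    - {"x": 0,"y": 0,"z": 3,"rx": 0,"ry": 0,"rz": -6}
    - {"x": 0,"y": 0,"z": 3.5,"rx": 0,"ry": 0,"rz": -10}
    - {"x": 0,"y": 0,"z": 3.5,"rx": 0,"ry": 0,"rz": -14}
    - {"x": 0,"y": 0,"z": 3.5,"rx": 0,"ry": 0,"rz": -18}
    - {"x": 0,"y": 0,"z": 3.5,"rx": 0,"ry": 0,"rz": -20}
    - {"x": 0,"y": 0,"z": 3.5,"rx": 0,"ry": 0,"rz": -20}

```text
time_s: 4.4
eef_pos: [0.5278, 0.3397, 0.2364]
tool_rot: [-0.001, -0.139, 0.99, -0.0]
ft_force: [-0.0, 0.8, -6.5]
grip_width: 0.019
finger_force: 68.6
```

Run:
```python
from h import *
s=get_state();print(s['eef_pos'],s['tool_rot'],s['joint_pos'],s['time_s'],s['ft_force'],s['torque'])
a=snap('top','t3.png');b=snap('side','s3.png')
A=cv2.resize(a['color'][150:330,90:290],(440,400));B=cv2.resize(b['color'][90:290,200:380],(360,400)); cv2.imwrite('pics/c4.png',np.hstack([A,B]))
```

```text
[0.52782722 0.33965955 0.23643579] [-1.00807148e-03 -1.38667672e-01  9.90338393e-01 -3.57277284e-04] [ 5.02411808e-01  3.09899118e-01  1.62066353e+00  5.18121603e-05
  1.21316848e+00 -1.34663479e+00] 4.4 [-0.02177473  0.77268735 -6.50353834] [-0.02073115  0.05521617 -0.00289882]
```

View pics/c4.png

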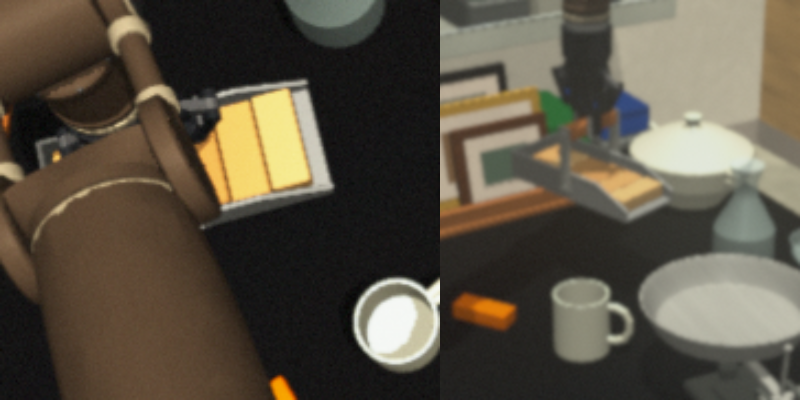

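The scoop is held level with all the bricks in it: lip at (650,205), front bricks at (600,180) in the right half. Now I'll carry it to the bowl.

Request:
step_arm:
  deltas:
    - {"x": 0,"y": -0.5,"z": 0.4,"rx": 0,"ry": 0,"rz": -1}
    - {"x": 0,"y": -1.5,"z": 1,"rx": 0,"ry": 0,"rz": -3}
    - {"x": 0,"y": -3,"z": 1.8,"rx": 0,"ry": 0,"rz": -5}
    - {"x": 0,"y": -5,"z": 2.8,"rx": 0,"ry": 0,"rz": -8}
    - {"x": 0,"y": -7.5,"z": 3.8,"rx": 0,"ry": 0,"rz": -11}
    - {"x": 0,"y": -10.5,"z": 4.8,"rx": 0,"ry": 0,"rz": -13}
    - {"x": 0,"y": -13.5,"z": 5.6,"rx": 0,"ry": 0,"rz": -15}
    - {"x": 0,"y": -16,"z": 6.2,"rx": 0,"ry": 0,"rz": -16}

```text
time_s: 5.3
eef_pos: [0.5286, 0.1767, 0.3014]
tool_rot: [0.001, 0.003, 1.0, -0.001]
ft_force: [0.2, -0.1, -6.8]
grip_width: 0.019
finger_force: 68.7
```

Request:
step_arm:
  deltas:
    - {"x": 0,"y": -2,"z": 0.2,"rx": 0,"ry": 0,"rz": 0}
    - {"x": 0,"y": -3.5,"z": 0.2,"rx": 0,"ry": 0,"rz": 0}
    - {"x": 0,"y": -4.7,"z": 0.2,"rx": 0,"ry": 0,"rz": 0}
    - {"x": 0,"y": -5.5,"z": 0.2,"rx": 0,"ry": 0,"rz": 0}
    - {"x": 0,"y": -6,"z": 0.2,"rx": 0,"ry": 0,"rz": 0}
    - {"x": 0,"y": -6,"z": 0.2,"rx": 0,"ry": 0,"rz": 0}
    - {"x": 0,"y": -6,"z": 0.2,"rx": 0,"ry": 0,"rz": 0}

```text
time_s: 6.0
eef_pos: [0.5285, 0.1206, 0.3011]
tool_rot: [-0.0, 0.0, 1.0, 0.0]
ft_force: [0.5, 0.2, -7.0]
grip_width: 0.0192
finger_force: 68.8
```

```bash
cat >> h.py <<'E'
from scipy.spatial.transform import Rotation as Ro
def lip_pts(s,S,h=.024,lat=0):
    q=s['tool_rot'];M=Ro.from_quat([q[1],q[2],q[3],q[0]]).as_matrix()
    y=M[:,1].copy(); y*= -1 if y[1]>0 else 1   # forward
    z=-M[:,2]; x=np.cross(y,z)
    return np.array([s['eef_pos']+(.122-a)*y-(.085-h)*z+lat*x for a in S])
def look(f):
    s=get_state(); im=snap('side',f); t=snap('top','t_'+f)
    print('t',round(s['time_s'],2),'F',s['ft_force'].round(2),'T',s['torque'].round(3),'w',round(s['grip_width'],4))
    S=np.arange(-.012,.24,.004); p0=lip_pts(s,[0.],0)[0]
    q=s['tool_rot'];zz=Ro.from_quat([q[1],q[2],q[3],q[0]]).as_matrix()[:,2]; print('tcp',s['eef_pos'].round(4),'lip',p0.round(4),'tilt',np.degrees(np.arctan2(zz[1],-zz[2])).round(1),'side',np.degrees(zz[0]).round(1))
    for n,I in(('side',im),('top',t)):
        hsv=cv2.cvtColor(cv2.GaussianBlur(I['color'],(3,3),0),cv2.COLOR_BGR2HSV)
        for lat in(-.02,.02):
            px=proj(I,lip_pts(s,S,lat=lat)).round().astype(int)
            print(n,lat,' '.join(str(hsv[v,u,1]//10) if 0<=u<640 and 0<=v<480 else '-' for u,v in px))
    # weight shift: match reference patch
    a=cv2.cvtColor(im['color'],cv2.COLOR_BGR2GRAY);ref=cv2.imread('pics/side0.png',0)[290:335,370:430]
    r=cv2.matchTemplate(a[270:350,360:440],ref,cv2.TM_CCOEFF_NORMED);_,m,_,l=cv2.minMaxLoc(r); print('plate shift',l[0]-10,l[1]-20,round(m,2))
    th=np.linspace(0,6.28,40);P=proj(im,[[.525+.1*np.cos(k),-.045+.1*np.sin(k),.12] for k in th])
    mk=np.zeros(a.shape,np.uint8);cv2.fillPoly(mk,[P.astype(np.int32)],255)
    hs=cv2.cvtColor(im['color'],cv2.COLOR_BGR2HSV);print('bowl wood px',int(((hs[...,1]>90)&(hs[...,2]>80)&(mk>0)).sum()))
    return im,t
E
python3 -c "
from h import *
look('a1.png')
s=get_state();print(s['joint_pos'])
im=cv2.imread('pics/a1.png')[90:340,200:440];cv2.imwrite('pics/c5.png',cv2.resize(im,(576,600)))"
```

```text
t 6.0 F [ 0.46  0.16 -6.97] T [-0.015  0.08   0.033] w 0.0192
tcp [0.5285 0.1206 0.3011] lip [ 0.5284 -0.0013  0.216 ] tilt 0.0 side -0.0
side -0.02 10 10 11 11 11 11 11 11 11 11 11 11 11 11 11 11 12 12 13 13 13 13 13 13 13 13 13 13 13 13 13 13 12 12 12 12 12 12 12 12 12 12 12 11 11 11 11 11 11 11 11 11 11 12 12 11 11 10 6 6 4 2 3
side 0.02 10 11 11 11 11 11 11 11 11 11 11 11 11 11 12 12 12 12 13 13 13 13 13 13 12 12 12 12 10 11 10 12 10 11 11 11 11 9 10 8 10 9 8 5 5 3 2 3 4 6 9 9 11 11 12 12 12 12 11 11 10 8 6
top -0.02 2 2 2 2 2 2 4 10 10 10 10 10 10 10 10 8 8 8 8 8 8 8 7 8 11 5 13 16 16 8 2 1 5 14 11 7 4 3 2 1 3 11 16 16 10 5 8 13 14 14 14 14 15 16 16 13 11 11 11 11 11 10 5
top 0.02 2 2 2 2 2 2 3 9 9 9 10 10 10 10 11 11 10 11 11 11 11 11 11 11 11 11 11 10 11 11 11 11 11 11 11 11 11 11 11 11 11 12 13 13 12 12 13 13 14 13 11 11 14 16 14 11 10 11 11 11 11 11 9
plate shift 0 0 1.0
bowl wood px 0
[ 1.44010216e-01  8.90124703e-02  1.75231905e+00  4.75525414e-04
  1.30048022e+00 -1.42720519e+00]
```

View pics/c5.png

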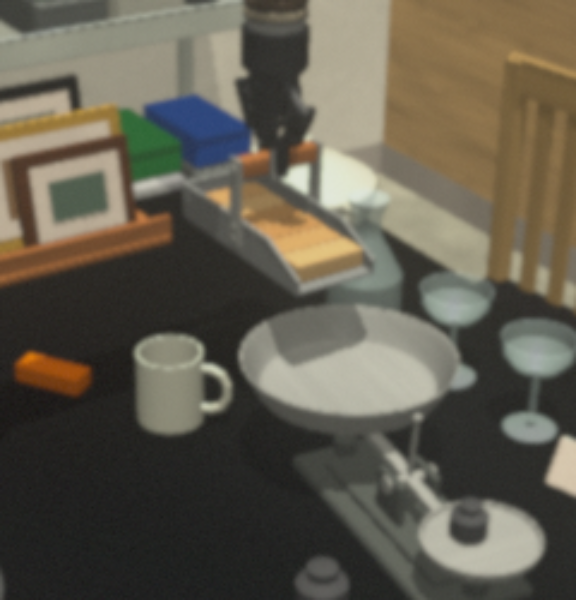

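Request:
step_arm:
  deltas:
    - {"x": 0,"y": -0.3,"z": 0,"rx": 2,"ry": 0,"rz": 0}
    - {"x": 0,"y": -0.9,"z": 0,"rx": 4,"ry": 0,"rz": 0}
    - {"x": 0,"y": -1.5,"z": 0,"rx": 6,"ry": 0,"rz": 0}
    - {"x": 0,"y": -2,"z": 0,"rx": 8,"ry": 0,"rz": 0}
    - {"x": 0,"y": -2.4,"z": 0,"rx": 10,"ry": 0,"rz": 0}
    - {"x": 0,"y": -2.8,"z": 0,"rx": 12,"ry": 0,"rz": 0}
    - {"x": 0,"y": -3.1,"z": 0,"rx": 13,"ry": 0,"rz": 0}
    - {"x": 0,"y": -3.1,"z": 0,"rx": 13,"ry": 0,"rz": 0}

```text
time_s: 6.9
eef_pos: [0.5285, 0.0883, 0.301]
tool_rot: [-0.0, 0.001, 0.994, 0.113]
ft_force: [-0.6, 0.5, -7.0]
grip_width: 0.019
finger_force: 68.8
```

```bash
sed -i "s/for n,I in(('side',im),('top',t)):/for n,I in(('top',t),):/;s/for lat in(-.02,.02):/for lat in(-.01,.02,.035):/;s/np.arange(-.012,.24,.004)/np.arange(-.012,.12,.003)/" h.py
python3 -c "
from h import *
look('a2.png')"
```

```text
t 6.9 F [-0.58  0.51 -7.05] T [-0.559  0.078 -0.013] w 0.019
tcp [0.5285 0.0883 0.301 ] lip [ 0.5284 -0.0116  0.1908] tilt 12.9 side -0.0
top -0.01 2 2 2 2 2 2 2 2 3 9 11 11 11 11 11 11 11 10 10 10 13 15 14 14 14 14 14 14 14 15 15 12 11 11 11 11 11 11 10 10 10 10 9 8
top 0.02 11 11 11 11 11 11 11 11 11 11 11 11 11 11 11 11 11 11 11 11 11 11 11 11 11 11 11 11 11 11 11 11 11 11 11 11 10 11 11 11 11 11 10 12
top 0.035 11 11 11 11 11 11 11 11 11 11 11 11 11 11 11 11 11 11 11 11 11 11 11 11 11 11 11 11 11 11 11 11 11 10 10 10 10 10 11 11 12 11 12 11
plate shift 0 0 1.0
bowl wood px 0
```

Request:
step_arm:
  deltas:
    - {"x": 0,"y": -0.2,"z": 0.15,"rx": 1,"ry": 0,"rz": 0}
    - {"x": 0,"y": -0.4,"z": 0.3,"rx": 2,"ry": 0,"rz": 0}
    - {"x": 0,"y": -0.6,"z": 0.45,"rx": 3,"ry": 0,"rz": 0}
    - {"x": 0,"y": -0.6,"z": 0.45,"rx": 3,"ry": 0,"rz": 0}
    - {"x": 0,"y": -0.6,"z": 0.45,"rx": 3,"ry": 0,"rz": 0}

```text
time_s: 7.5
eef_pos: [0.5286, 0.0826, 0.3058]
tool_rot: [0.0, 0.001, 0.99, 0.139]
ft_force: [0.8, 0.3, -7.5]
grip_width: 0.0193
finger_force: 68.8
```

```bash
sed -i "s/for lat in(-.01,.02,.035):/for lat in(-.035,-.02,-.01):/" h.py
python3 -c "
from h import *
look('a3.png')"
```

```text
t 7.5 F [ 0.84  0.34 -7.47] T [-0.64  -0.032  0.016] w 0.0193
tcp [0.5286 0.0826 0.3058] lip [ 0.5285 -0.0112  0.1905] tilt 16.0 side 0.0
top -0.035 1 1 2 2 2 2 2 1 0 1 2 0 1 0 1 0 0 1 3 1 6 7 7 7 7 7 7 7 7 7 7 7 8 8 4 1 4 3 0 5 5 1 3 3
top -0.02 1 1 1 1 2 2 2 2 4 8 11 11 11 11 11 11 12 12 12 12 11 11 11 11 11 11 11 11 11 11 9 9 9 9 14 19 19 18 18 16 13 3 4 1
top -0.01 2 2 2 2 2 2 2 2 5 9 11 11 11 11 11 11 11 11 12 12 11 11 11 11 11 11 11 11 10 11 12 11 11 16 19 20 20 20 20 20 20 18 4 3
plate shift 0 0 1.0
bowl wood px 0
```

Request:
step_arm:
  deltas:
    - {"x": 0,"y": -0.2,"z": 0.15,"rx": 1,"ry": 0,"rz": 0}
    - {"x": 0,"y": -0.4,"z": 0.3,"rx": 2,"ry": 0,"rz": 0}
    - {"x": 0,"y": -0.4,"z": 0.3,"rx": 2,"ry": 0,"rz": 0}
    - {"x": 0,"y": -0.4,"z": 0.3,"rx": 2,"ry": 0,"rz": 0}

```text
time_s: 8.0
eef_pos: [0.5286, 0.0787, 0.3088]
tool_rot: [0.0, 0.001, 0.988, 0.156]
ft_force: [0.2, 0.4, -8.7]
grip_width: 0.0186
finger_force: 68.8
```

```bash
python3 -c "
from h import *
look('a4.png')"
```

```text
t 8.0 F [ 0.22  0.43 -8.67] T [-0.678  0.069  0.006] w 0.0186
tcp [0.5286 0.0787 0.3088] lip [ 0.5285 -0.0111  0.1902] tilt 18.0 side 0.0
top -0.035 1 2 2 2 2 1 0 1 1 1 0 1 1 7 8 7 7 7 7 7 8 7 7 7 7 8 7 7 1 1 1 1 1 3 4 3 1 3 3 1 2 1 2 1
top -0.02 1 1 1 1 1 2 2 2 3 10 12 13 12 11 11 11 11 11 11 11 10 10 11 11 11 11 9 7 5 1 2 9 17 20 19 19 19 18 10 1 2 2 2 0
top -0.01 2 2 2 2 2 2 2 2 3 10 12 12 11 11 11 11 11 11 10 11 10 11 10 10 11 11 11 16 17 17 16 14 15 20 20 20 20 20 21 20 14 8 5 7
plate shift 0 0 1.0
bowl wood px 0
```

Request:
step_arm:
  deltas:
    - {"x": 0,"y": -0.2,"z": 0.15,"rx": 1,"ry": 0,"rz": 0}
    - {"x": 0,"y": -0.4,"z": 0.3,"rx": 2,"ry": 0,"rz": 0}
    - {"x": 0,"y": -0.4,"z": 0.3,"rx": 2,"ry": 0,"rz": 0}
    - {"x": 0,"y": -0.4,"z": 0.3,"rx": 2,"ry": 0,"rz": 0}

```text
time_s: 8.5
eef_pos: [0.5286, 0.0746, 0.3118]
tool_rot: [0.0, 0.001, 0.985, 0.174]
ft_force: [-0.5, 0.2, -7.0]
grip_width: 0.0186
finger_force: 68.8
```

```bash
python3 -c "
from h import *
look('a5.png')"
```

```text
t 8.5 F [-0.45  0.22 -6.98] T [-0.793 -0.002  0.045] w 0.0186
tcp [0.5286 0.0746 0.3118] lip [ 0.5285 -0.0109  0.1902] tilt 20.0 side 0.0
top -0.035 2 2 2 3 4 9 10 10 11 10 11 11 10 10 10 8 8 8 8 8 8 1 1 4 5 4 1 2 3 1 3 2 1 1 5 3 1 4 2 2 3 2 3 0
top -0.02 1 2 2 7 10 11 11 11 11 11 11 11 10 10 10 10 10 10 11 11 12 14 15 16 11 5 5 3 2 2 8 19 20 19 20 20 17 7 2 2 1 1 0 1
top -0.01 2 2 3 8 11 11 11 11 11 11 11 10 10 10 10 10 10 10 10 10 12 15 17 17 17 17 17 17 17 16 15 16 20 20 21 20 20 20 19 17 9 7 9 10
plate shift 0 0 1.0
bowl wood px 0
```

Request:
step_arm:
  deltas:
    - {"x": 0,"y": 0,"z": 0,"rx": 0,"ry": 0,"rz": 0}
    - {"x": 0,"y": 0.4,"z": -0.3,"rx": -2,"ry": 0,"rz": 0}
    - {"x": 0,"y": 1.2,"z": -0.9,"rx": -6,"ry": 0,"rz": 0}

```text
time_s: 8.9
eef_pos: [0.5289, 0.0859, 0.3028]
tool_rot: [0.0, 0.002, 0.993, 0.121]
ft_force: [-0.8, -0.4, -6.8]
grip_width: 0.0191
finger_force: 68.8
```

```bash
python3 -c "
from h import *
look('a6.png')"
```

```text
t 8.9 F [-0.8  -0.36 -6.8 ] T [-0.583  0.039 -0.04 ] w 0.0191
tcp [0.5289 0.0859 0.3028] lip [ 0.5286 -0.0122  0.191 ] tilt 13.9 side 0.1
top -0.035 1 2 2 2 2 2 2 2 2 1 0 0 1 1 0 1 1 1 0 0 1 1 0 1 0 0 0 1 0 4 7 9 8 7 7 7 7 7 8 8 6 3 1 0
top -0.02 1 1 1 1 2 1 2 2 2 5 11 11 11 11 11 11 11 11 11 11 12 13 14 14 10 12 11 9 5 8 8 9 9 10 10 11 8 8 7 8 8 8 7 3
top -0.01 2 2 2 2 2 2 2 2 2 5 11 11 11 11 11 11 11 11 11 11 11 15 16 14 14 14 14 15 15 12 11 11 11 11 11 11 11 11 9 11 9 11 14 17
plate shift 0 0 1.0
bowl wood px 0
```

```bash
python3 -c "
import cv2,numpy as np
I=[cv2.resize(cv2.imread('pics/%s.png'%n)[a:a+130,b:b+170],(400,300),interpolation=3) for n,a,b in(('a5',140,260),('a6',140,260),('t_a5',180,250),('t_a6',180,250))]
cv2.imwrite('pics/c6.png',np.vstack([np.hstack(I[:2]),np.hstack(I[2:])]))"
```

```text
(no output)
```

View pics/c6.png

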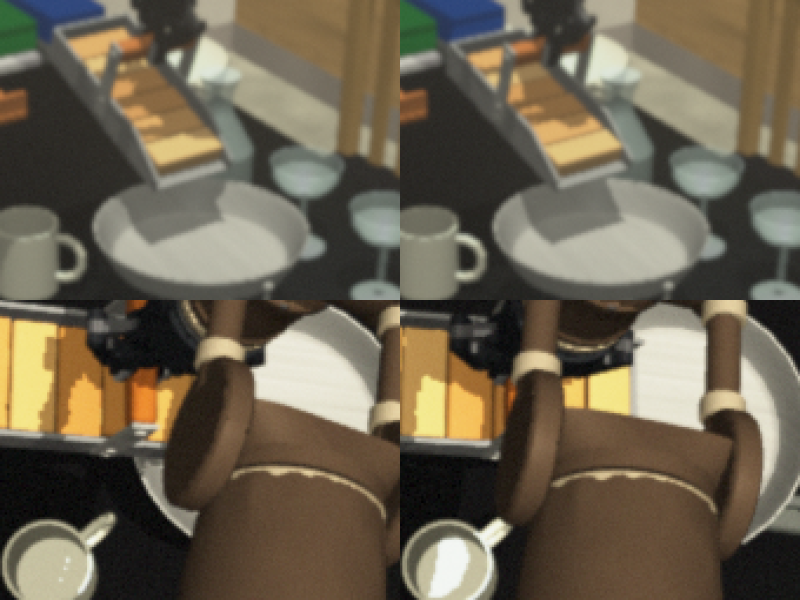

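Crop of both views: no brick has dropped. In the side view the row sits unmoved with its front face about 15 mm behind the lip, near (155,170) on the left. My top-view readings were fooled by the arm link, so I'll switch the gauge to the side view.

Request:
step_arm:
  deltas:
    - {"x": 0,"y": -0.5,"z": 0.4,"rx": 3,"ry": 0,"rz": 0}
    - {"x": 0,"y": -1.2,"z": 0.9,"rx": 6,"ry": 0,"rz": 0}
    - {"x": 0,"y": -1.3,"z": 1.0,"rx": 7,"ry": 0,"rz": 0}
    - {"x": 0,"y": -1.4,"z": 1.05,"rx": 7.5,"ry": 0,"rz": 0}
    - {"x": 0,"y": -1.4,"z": 1.05,"rx": 7.5,"ry": 0,"rz": 0}

```text
time_s: 9.5
eef_pos: [0.5285, 0.0726, 0.3131]
tool_rot: [-0.0, 0.001, 0.982, 0.186]
ft_force: [-0.7, 0.4, -7.0]
grip_width: 0.0192
finger_force: 69.3
```

```bash
sed -i "s/(('top',t),)/(('side',im),)/;s/for lat in(-.035,-.02,-.01):/for lat in(-.03,0,.03):/;s/np.arange(-.012,.12,.003)/np.arange(-.01,.06,.002)/;s/lip_pts(s,S,lat=lat)/lip_pts(s,S,h=0,lat=lat)/;s/; t=snap('top','t_'+f)//;s/return im,t/return im/" h.py
cat >> h.py <<'E'
def diff(f,g):  # mean abs change per 20px cell over scoop+bowl area
    a,b=(cv2.cvtColor(cv2.imread('pics/'+n),cv2.COLOR_BGR2GRAY).astype(float) for n in(f,g))
    print(cv2.resize(abs(a-b)[140:280,270:400],(13,14),interpolation=cv2.INTER_AREA).round().astype(int))
E
python3 -c "
from h import *
look('a7.png')"
```

```text
t 9.5 F [-0.74  0.43 -7.03] T [-0.838  0.028  0.033] w 0.0192
tcp [0.5285 0.0726 0.3131] lip [ 0.5283 -0.0098  0.1893] tilt 21.5 side 0.0
side -0.03 2 2 1 1 1 1 1 1 2 2 5 5 8 8 10 10 10 10 11 11 11 10 10 10 10 10 10 10 10 10 10 11 11 11 11
side 0 2 2 2 2 2 1 1 2 2 3 4 7 8 9 9 10 10 11 11 11 11 10 10 10 10 10 10 10 10 10 10 10 10 11 11
side 0.03 2 2 2 2 1 1 1 2 2 3 3 4 5 5 4 4 5 3 4 2 3 3 2 2 2 2 2 2 2 2 2 2 2 2 2
plate shift 0 0 1.0
bowl wood px 0
```

Request:
step_arm:
  deltas:
    - {"x": 0,"y": -0.2,"z": 0.15,"rx": 1,"ry": 0,"rz": 0}
    - {"x": 0,"y": -0.2,"z": 0.15,"rx": 1,"ry": 0,"rz": 0}
    - {"x": 0,"y": -0.2,"z": 0.15,"rx": 1,"ry": 0,"rz": 0}

```text
time_s: 9.85
eef_pos: [0.5285, 0.0711, 0.3148]
tool_rot: [-0.0, 0.0, 0.981, 0.195]
ft_force: [0.9, -0.0, -7.5]
grip_width: 0.0192
finger_force: 69.2
```

```bash
python3 -c "
from h import *
look('a8.png')"
```

```text
t 9.85 F [ 0.92 -0.04 -7.54] T [-0.845  0.042  0.024] w 0.0192
tcp [0.5285 0.0711 0.3148] lip [ 0.5284 -0.0091  0.1895] tilt 22.5 side -0.0
side -0.03 2 2 1 1 2 1 1 1 2 4 4 8 8 10 10 10 10 11 11 10 10 10 10 10 10 10 10 10 10 11 11 11 11 11 11
side 0 2 2 1 1 1 1 1 2 2 3 4 7 8 9 10 11 11 11 11 11 10 10 10 10 10 10 10 10 10 10 10 10 10 10 11
side 0.03 2 2 2 2 2 1 2 2 3 3 5 3 5 5 4 4 3 3 4 2 3 4 2 3 2 2 2 2 2 2 2 2 2 2 2
plate shift 0 0 1.0
bowl wood px 0
```

Request:
step_arm:
  deltas:
    - {"x": 0,"y": -0.2,"z": 0.15,"rx": 1,"ry": 0,"rz": 0}
    - {"x": 0,"y": -0.3,"z": 0.2,"rx": 1.5,"ry": 0,"rz": 0}
    - {"x": 0,"y": -0.3,"z": 0.2,"rx": 1.5,"ry": 0,"rz": 0}

```text
time_s: 10.2
eef_pos: [0.5286, 0.0675, 0.3167]
tool_rot: [0.0, 0.001, 0.978, 0.208]
ft_force: [-0.1, 0.8, -7.3]
grip_width: 0.0186
finger_force: 69.2
```

```bash
python3 -c "
from h import *
look('a9.png')"
```

```text
t 10.2 F [-0.15  0.81 -7.26] T [-0.925  0.088 -0.019] w 0.0186
tcp [0.5286 0.0675 0.3167] lip [ 0.5285 -0.0094  0.1894] tilt 24.0 side 0.0
side -0.03 2 2 2 2 1 1 1 1 3 3 5 8 8 10 10 11 11 11 11 10 10 10 10 11 11 11 11 11 11 11 11 11 11 11 11
side 0 2 2 2 2 2 1 1 2 2 4 4 7 8 10 10 10 11 11 10 10 10 10 10 10 10 10 10 11 11 11 11 11 11 11 11
side 0.03 2 2 2 1 1 1 2 2 3 3 5 3 5 5 4 4 5 4 4 3 3 3 2 2 2 2 2 2 2 2 1 1 2 1 2
plate shift 0 0 1.0
bowl wood px 0
```

Request:
step_arm:
  deltas:
    - {"x": 0,"y": -0.2,"z": 0.15,"rx": 1,"ry": 0,"rz": 0}
    - {"x": 0,"y": -0.2,"z": 0.15,"rx": 1,"ry": 0,"rz": 0}
    - {"x": 0,"y": -0.2,"z": 0.15,"rx": 1,"ry": 0,"rz": 0}

```text
time_s: 10.55
eef_pos: [0.5286, 0.0657, 0.3182]
tool_rot: [-0.0, 0.0, 0.976, 0.216]
ft_force: [-0.1, -0.1, -7.2]
grip_width: 0.0189
finger_force: 69.3
```

```bash
python3 -c "
from h import *
look('a10.png')"
```

```text
t 10.55 F [-0.06 -0.12 -7.19] T [-0.911  0.026 -0.006] w 0.0189
tcp [0.5286 0.0657 0.3182] lip [ 0.5285 -0.0089  0.1897] tilt 25.0 side 0.0
side -0.03 2 2 2 2 2 2 3 5 6 8 9 10 10 11 11 11 10 10 10 10 11 11 11 11 11 11 11 11 11 11 11 11 11 11 12
side 0 2 2 2 2 2 2 2 5 5 8 10 10 11 11 11 11 10 10 10 10 10 10 10 10 10 11 11 11 11 11 11 11 12 12 12
side 0.03 2 2 2 2 2 2 4 4 6 5 7 4 5 6 4 5 5 4 4 3 3 3 2 2 3 2 2 2 2 2 2 2 2 2 2
plate shift 0 0 1.0
bowl wood px 0
```

Request:
step_arm:
  deltas:
    - {"x": 0,"y": 0,"z": 0,"rx": 0,"ry": 0,"rz": 0}

```text
time_s: 10.7
eef_pos: [0.5285, 0.066, 0.3183]
tool_rot: [-0.0, 0.0, 0.976, 0.216]
ft_force: [0.9, -0.4, -7.0]
grip_width: 0.0189
finger_force: 69.2
```

```bash
python3 -c "
from h import *
look('a11.png')"
```

```text
t 10.7 F [ 0.92 -0.4  -6.95] T [-0.982 -0.001 -0.098] w 0.0189
tcp [0.5285 0.066  0.3183] lip [ 0.5284 -0.0086  0.1897] tilt 25.0 side -0.0
side -0.03 2 2 2 2 2 5 5 8 8 9 10 10 10 11 11 10 10 10 11 11 11 11 11 11 11 11 11 11 11 11 11 11 11 12 12
side 0 2 2 2 2 2 4 4 7 7 9 10 10 11 11 10 10 10 10 10 10 10 10 10 10 10 11 11 11 11 11 11 11 12 12 12
side 0.03 2 2 2 2 2 4 6 6 6 6 7 4 5 6 3 5 3 4 4 2 2 3 2 2 2 2 2 2 1 1 1 2 2 1 1
plate shift 0 0 1.0
bowl wood px 0
```

Request:
step_arm:
  deltas:
    - {"x": 0,"y": 0,"z": 0,"rx": 0,"ry": 0,"rz": 0}
    - {"x": 0,"y": 0,"z": 0,"rx": 0,"ry": 0,"rz": 0}
    - {"x": 0,"y": 0,"z": 0,"rx": 0,"ry": 0,"rz": 0}

```text
time_s: 11.05
eef_pos: [0.5285, 0.0661, 0.3183]
tool_rot: [-0.0, 0.0, 0.976, 0.216]
ft_force: [-0.1, 0.2, -6.9]
grip_width: 0.0189
finger_force: 69.2
```

```bash
sed -i "s/np.arange(-.01,.06,.002)/np.arange(-.04,.06,.003)/" h.py; python3 -c "
from h import *
look('a12.png')"
```

```text
t 11.05 F [-0.13  0.18 -6.93] T [-0.859  0.054  0.015] w 0.0189
tcp [0.5285 0.0661 0.3183] lip [ 0.5284 -0.0086  0.1897] tilt 25.0 side -0.0
side -0.03 2 2 2 2 2 2 2 2 2 2 2 2 2 3 5 8 10 10 10 11 10 10 11 11 11 11 11 11 11 11 11 11 12 12
side 0 2 2 1 2 2 2 2 2 2 2 2 2 2 5 5 8 10 10 11 10 10 10 10 10 10 10 10 11 11 11 11 11 12 12
side 0.03 2 2 2 2 2 2 2 2 2 2 2 2 3 4 6 6 6 7 5 3 5 3 3 3 3 3 2 2 2 2 1 1 1 1
plate shift 0 0 1.0
bowl wood px 0
```

Request:
step_arm:
  deltas:
    - {"x": 0,"y": -0.2,"z": 0.15,"rx": 1,"ry": 0,"rz": 0}
    - {"x": 0,"y": -0.2,"z": 0.15,"rx": 1,"ry": 0,"rz": 0}
    - {"x": 0,"y": -0.2,"z": 0.15,"rx": 1,"ry": 0,"rz": 0}

```text
time_s: 11.4
eef_pos: [0.5286, 0.0637, 0.3197]
tool_rot: [-0.0, 0.001, 0.974, 0.225]
ft_force: [-0.3, 0.4, -6.7]
grip_width: 0.0186
finger_force: 69.3
```

```bash
python3 -c "
from h import *
look('a13.png')"
```

```text
t 11.4 F [-0.29  0.4  -6.73] T [-0.964  0.028  0.039] w 0.0186
tcp [0.5286 0.0637 0.3197] lip [ 0.5285 -0.0087  0.1899] tilt 26.0 side 0.0
side -0.03 2 2 2 2 2 2 2 2 2 2 3 5 6 9 10 11 11 10 10 10 10 11 11 11 11 11 11 11 11 12 12 12 12 12
side 0 2 2 1 2 2 1 1 1 2 2 3 5 8 10 10 10 10 10 10 10 10 10 10 10 11 11 11 11 11 12 12 12 12 12
side 0.03 2 2 2 2 2 2 2 2 2 2 3 5 8 9 9 9 7 7 5 3 5 3 5 2 3 2 2 2 2 2 2 2 2 2
plate shift 0 0 1.0
bowl wood px 0
```

Request:
step_arm:
  deltas:
    - {"x": 0,"y": 0,"z": 0,"rx": 0,"ry": 0,"rz": 0}
    - {"x": 0,"y": 0,"z": 0,"rx": 0,"ry": 0,"rz": 0}

```text
time_s: 11.65
eef_pos: [0.5286, 0.0641, 0.3199]
tool_rot: [0.0, 0.0, 0.974, 0.225]
ft_force: [-0.6, -0.3, -6.8]
grip_width: 0.0186
finger_force: 69.4
```

```bash
python3 -c "
from h import *
look('a14.png')"
```

```text
t 11.65 F [-0.62 -0.31 -6.81] T [-0.87   0.002 -0.077] w 0.0186
tcp [0.5286 0.0641 0.3199] lip [ 0.5285 -0.0083  0.19  ] tilt 26.0 side 0.0
side -0.03 11 11 11 10 10 10 8 8 4 2 2 2 1 1 1 1 2 2 4 4 8 10 11 12 12 12 12 12 12 12 12 12 12 12
side 0 11 11 10 10 10 10 8 5 4 2 2 2 1 1 1 1 1 1 3 6 9 9 11 12 12 12 12 12 12 12 12 12 12 12
side 0.03 11 11 11 11 10 10 9 5 3 2 2 2 1 1 1 1 1 1 2 2 4 3 4 2 3 2 3 2 2 2 2 2 2 2
plate shift 0 0 1.0
bowl wood px 263
```

Request:
step_arm:
  deltas:
    - {"x": 0,"y": 0.6,"z": -0.45,"rx": -3,"ry": 0,"rz": 0}
    - {"x": 0,"y": 0.6,"z": -0.45,"rx": -3,"ry": 0,"rz": 0}

```text
time_s: 11.9
eef_pos: [0.5283, 0.0712, 0.3156]
tool_rot: [-0.0, -0.001, 0.98, 0.2]
ft_force: [0.2, -0.1, -6.5]
grip_width: 0.0189
finger_force: 69.3
```

```bash
python3 -c "
from h import *
look('a15.png')"
```

```text
t 11.9 F [ 0.19 -0.07 -6.51] T [-0.676  0.035  0.036] w 0.0189
tcp [0.5283 0.0712 0.3156] lip [ 0.5284 -0.0078  0.1897] tilt 23.0 side -0.0
side -0.03 2 2 2 2 2 2 2 2 2 2 3 6 9 9 11 12 13 13 12 12 12 12 12 12 12 12 13 13 13 12 12 13 13 13
side 0 2 2 2 2 2 2 1 2 2 2 3 5 8 11 11 12 12 12 12 12 12 12 12 12 12 12 13 13 13 13 14 14 13 13
side 0.03 2 2 2 2 2 2 2 2 2 3 3 5 8 10 10 9 9 6 7 5 7 4 3 4 3 4 2 2 2 2 2 2 2 2
plate shift 0 0 1.0
bowl wood px 378
```

Request:
step_arm:
  deltas:
    - {"x": 0,"y": 0,"z": 0,"rx": 0,"ry": 0,"rz": 0}

```text
time_s: 12.05
eef_pos: [0.5285, 0.0701, 0.3155]
tool_rot: [-0.0, -0.0, 0.98, 0.2]
ft_force: [-0.6, 1.1, -7.2]
grip_width: 0.0191
finger_force: 69.3
```

```bash
python3 -c "
from h import *
look('a16.png')"
```

```text
t 12.05 F [-0.61  1.12 -7.19] T [-0.75   0.017 -0.025] w 0.0191
tcp [0.5285 0.0701 0.3155] lip [ 0.5285 -0.0088  0.1895] tilt 23.0 side -0.0
side -0.03 2 2 2 2 2 2 2 2 2 3 5 8 9 11 12 12 12 12 12 12 12 12 12 12 12 12 13 13 12 12 13 13 13 13
side 0 2 2 2 2 2 2 2 2 2 3 5 8 10 11 12 12 13 12 12 12 12 12 12 12 12 13 13 13 13 13 14 13 13 13
side 0.03 2 2 2 2 2 2 2 2 2 3 5 8 10 11 10 10 8 8 7 5 5 3 4 3 4 2 2 2 2 2 2 2 2 2
plate shift 0 0 1.0
bowl wood px 377
```

Request:
step_arm:
  deltas:
    - {"x": 0,"y": -0.2,"z": 0.15,"rx": 1,"ry": 0,"rz": 0}
    - {"x": 0,"y": -0.4,"z": 0.3,"rx": 2,"ry": 0,"rz": 0}

```text
time_s: 12.3
eef_pos: [0.5286, 0.0657, 0.3184]
tool_rot: [0.0, 0.0, 0.976, 0.217]
ft_force: [-0.3, -0.5, -6.1]
grip_width: 0.0189
finger_force: 69.4
```

```bash
python3 -c "
from h import *
look('a17.png')"
```

```text
t 12.3 F [-0.26 -0.54 -6.11] T [-0.765  0.034  0.024] w 0.0189
tcp [0.5286 0.0657 0.3184] lip [ 0.5285 -0.0088  0.1897] tilt 25.1 side 0.0
side -0.03 2 2 2 2 2 2 2 2 2 3 6 8 9 11 12 13 12 12 12 12 12 12 12 12 13 12 12 12 12 12 13 13 13 13
side 0 2 2 2 2 2 2 2 2 2 3 5 9 11 12 12 12 12 12 12 12 12 12 12 12 12 13 13 12 12 12 13 13 13 13
side 0.03 2 2 2 2 2 2 2 2 2 3 5 8 10 11 10 10 8 8 6 4 6 4 4 3 4 2 3 2 1 2 2 2 2 2
plate shift 0 0 1.0
bowl wood px 379
```

Request:
step_arm:
  deltas:
    - {"x": 0,"y": -0.2,"z": 0.15,"rx": 1,"ry": 0,"rz": 0}
    - {"x": 0,"y": -0.2,"z": 0.15,"rx": 1,"ry": 0,"rz": 0}
    - {"x": 0,"y": -0.2,"z": 0.15,"rx": 1,"ry": 0,"rz": 0}

```text
time_s: 12.65
eef_pos: [0.5287, 0.0636, 0.3199]
tool_rot: [0.0, 0.001, 0.974, 0.225]
ft_force: [-0.6, 0.1, -6.2]
grip_width: 0.019
finger_force: 69.4
```

```bash
python3 -c "
from h import *
look('a18.png')"
```

```text
t 12.65 F [-0.62  0.12 -6.18] T [-0.767  0.005 -0.036] w 0.019
tcp [0.5287 0.0636 0.3199] lip [ 0.5286 -0.0087  0.19  ] tilt 26.0 side 0.0
side -0.03 10 8 4 2 2 2 2 2 2 2 2 2 1 2 1 2 2 3 5 6 9 11 12 12 12 12 12 12 13 13 13 13 13 13
side 0 12 8 5 2 1 2 2 2 2 2 2 2 1 1 1 1 1 2 5 8 11 11 13 13 13 13 13 13 13 13 13 13 13 13
side 0.03 10 10 5 3 2 2 2 2 2 2 2 2 2 1 1 1 1 2 2 4 4 3 3 2 3 2 3 2 2 2 2 2 2 2
plate shift 0 0 1.0
bowl wood px 826
```

Second brick is in the bowl. Level off a little quickly to stop the row.

Request:
step_arm:
  deltas:
    - {"x": 0,"y": 0.8,"z": -0.6,"rx": -4,"ry": 0,"rz": 0}
    - {"x": 0,"y": 0.8,"z": -0.6,"rx": -4,"ry": 0,"rz": 0}
    - {"x": 0,"y": 0.8,"z": -0.6,"rx": -4,"ry": 0,"rz": 0}

```text
time_s: 13.0
eef_pos: [0.5283, 0.0727, 0.314]
tool_rot: [-0.0, -0.001, 0.982, 0.191]
ft_force: [0.4, -0.6, -6.7]
grip_width: 0.0191
finger_force: 69.5
```

```bash
python3 -c "
from h import *
look('a19.png')"
```

```text
t 13.0 F [ 0.39 -0.6  -6.71] T [-0.619  0.05  -0.055] w 0.0191
tcp [0.5283 0.0727 0.314 ] lip [ 0.5284 -0.0085  0.1894] tilt 22.1 side -0.0
side -0.03 2 2 2 2 2 2 2 2 2 3 6 9 10 12 13 13 13 14 14 14 14 14 14 13 13 13 13 13 13 13 13 13 13 13
side 0 2 2 2 2 2 2 2 2 2 4 6 9 11 11 12 13 13 14 13 14 14 14 14 13 13 13 13 13 13 13 13 13 14 13
side 0.03 2 2 2 2 2 2 2 2 3 3 5 9 10 11 10 10 8 6 7 5 5 4 5 3 2 2 2 2 2 2 2 2 2 2
plate shift 0 0 1.0
bowl wood px 724
```

Request:
step_arm:
  deltas:
    - {"x": 0,"y": -0.4,"z": 0.3,"rx": 2,"ry": 0,"rz": 0}
    - {"x": 0,"y": -0.6,"z": 0.45,"rx": 3,"ry": 0,"rz": 0}
    - {"x": 0,"y": -0.7,"z": 0.5,"rx": 3.5,"ry": 0,"rz": 0}

```text
time_s: 13.35
eef_pos: [0.5288, 0.0641, 0.3189]
tool_rot: [0.0, 0.001, 0.975, 0.221]
ft_force: [-0.2, -0.4, -5.3]
grip_width: 0.019
finger_force: 69.6
```

```bash
python3 -c "
from h import *
look('a20.png')"
```

```text
t 13.35 F [-0.21 -0.45 -5.28] T [-0.742 -0.037  0.038] w 0.019
tcp [0.5288 0.0641 0.3189] lip [ 0.5286 -0.0093  0.1896] tilt 25.5 side 0.0
side -0.03 12 13 13 13 13 13 13 13 13 13 13 13 13 12 8 3 2 2 2 2 2 3 5 6 10 11 12 12 13 12 13 13 13 13
side 0 12 13 13 13 13 13 13 13 13 13 13 13 11 10 7 3 2 1 1 1 2 2 5 8 11 11 12 12 12 13 13 13 13 13
side 0.03 12 13 13 13 13 13 13 12 12 12 13 12 11 6 2 2 1 1 1 1 1 1 2 2 2 2 3 2 2 2 2 2 2 2
plate shift 0 0 1.0
bowl wood px 848
```

Request:
step_arm:
  deltas:
    - {"x": 0,"y": 0.8,"z": -0.6,"rx": -4,"ry": 0,"rz": 0}
    - {"x": 0,"y": 1.4,"z": -1.05,"rx": -7,"ry": 0,"rz": 0}
    - {"x": 0,"y": 1.4,"z": -1.05,"rx": -7,"ry": 0,"rz": 0}
    - {"x": 0,"y": 1.4,"z": -1.05,"rx": -7,"ry": 0,"rz": 0}

```text
time_s: 13.8
eef_pos: [0.5284, 0.0794, 0.3085]
tool_rot: [-0.0, -0.0, 0.987, 0.161]
ft_force: [-0.5, 1.3, -5.9]
grip_width: 0.0192
finger_force: 69.5
```

```bash
python3 -c "
from h import *
look('a21.png')"
```

```text
t 13.8 F [-0.48  1.33 -5.87] T [-0.528  0.088  0.074] w 0.0192
tcp [0.5284 0.0794 0.3085] lip [ 0.5284 -0.0093  0.1891] tilt 18.6 side -0.0
side -0.03 2 2 2 2 2 2 2 2 1 2 2 2 1 1 2 2 4 8 11 11 12 13 13 13 14 13 14 14 14 14 14 13 13 13
side 0 4 2 2 2 2 2 2 2 2 2 2 2 1 1 1 3 6 7 11 12 12 13 13 14 14 13 14 14 14 14 13 14 14 13
side 0.03 4 2 2 2 2 2 2 2 2 2 2 2 2 2 2 2 4 7 4 4 5 4 4 3 2 4 2 3 2 2 2 1 2 2
plate shift 0 -3 0.98
bowl wood px 945
```

Request:
step_arm:
  deltas:
    - {"x": 0,"y": 0,"z": 0,"rx": 0,"ry": 0,"rz": 0}
    - {"x": 0,"y": 0,"z": 0,"rx": 0,"ry": 0,"rz": 0}
    - {"x": 0,"y": 0,"z": 0,"rx": 0,"ry": 0,"rz": 0}
    - {"x": 0,"y": 0,"z": 0,"rx": 0,"ry": 0,"rz": 0}
    - {"x": 0,"y": 0,"z": 0,"rx": 0,"ry": 0,"rz": 0}

```text
time_s: 14.35
eef_pos: [0.5285, 0.0789, 0.3083]
tool_rot: [-0.0, 0.0, 0.987, 0.161]
ft_force: [-0.9, 0.4, -4.8]
grip_width: 0.0189
finger_force: 69.5
```

```bash
python3 -c "
from h import *
im=look('a22.png'); print(proj(im,[[.486,-.315,.09],[.486,-.315,.114]]))
cv2.imwrite('pics/c7.png',cv2.resize(im['color'][150:350,250:450],(600,600),interpolation=3))"
```

```text
t 14.35 F [-0.9   0.41 -4.79] T [-0.467 -0.03  -0.033] w 0.0189
tcp [0.5285 0.0789 0.3083] lip [ 0.5284 -0.0099  0.189 ] tilt 18.5 side 0.0
side -0.03 8 5 3 3 2 2 2 2 2 2 2 2 1 2 2 2 4 8 11 11 12 13 13 14 14 13 13 14 14 14 14 14 13 13
side 0 11 8 3 2 2 2 2 2 2 2 2 2 2 2 2 3 3 7 11 12 12 13 13 14 14 14 14 14 14 13 14 14 14 13
side 0.03 12 8 4 2 2 2 2 2 2 2 2 2 1 1 2 2 4 4 4 3 5 3 4 3 4 3 2 2 2 2 2 2 2 2
plate shift 0 -1 1.0
bowl wood px 925
[[397.16537527 311.58177331]
 [398.07651947 303.2956988 ]]
```

View pics/c7.png

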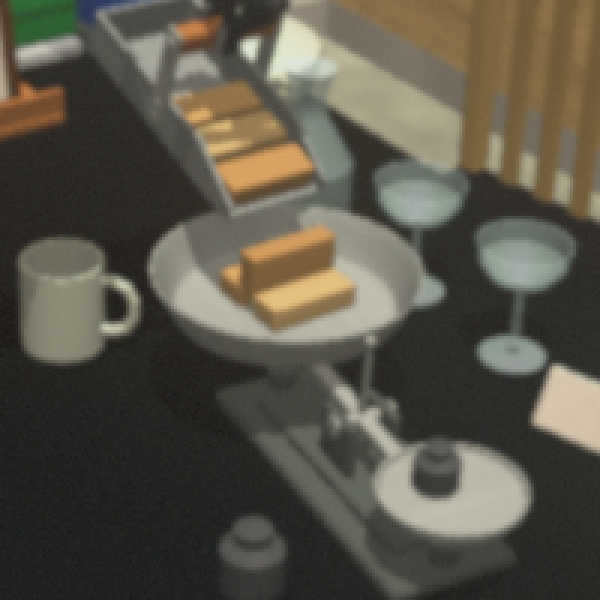

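Three bricks are in the bowl, around (290,280), with the third leaning on the others. The other three are still in the scoop, and the lip at (270,200) is clear of the pile. I'll wait for the balance to settle.

Request:
step_arm:
  deltas:
    - {"x": 0,"y": 0,"z": 0,"rx": 0,"ry": 0,"rz": 0}
    - {"x": 0,"y": 0,"z": 0,"rx": 0,"ry": 0,"rz": 0}
    - {"x": 0,"y": 0,"z": 0,"rx": 0,"ry": 0,"rz": 0}
    - {"x": 0,"y": 0,"z": 0,"rx": 0,"ry": 0,"rz": 0}
    - {"x": 0,"y": 0,"z": 0,"rx": 0,"ry": 0,"rz": 0}
    - {"x": 0,"y": 0,"z": 0,"rx": 0,"ry": 0,"rz": 0}

```text
time_s: 15.0
eef_pos: [0.5285, 0.079, 0.3083]
tool_rot: [-0.0, 0.0, 0.987, 0.161]
ft_force: [0.7, 0.5, -5.5]
grip_width: 0.019
finger_force: 69.5
```

```bash
python3 -c "
from h import *
im=look('a23.png')"|grep -v side
```

```text
t 15.0 F [ 0.68  0.48 -5.47] T [-0.524  0.027 -0.033] w 0.019
plate shift 0 0 1.0
bowl wood px 905
```

Request:
step_arm:
  deltas:
    - {"x": 0,"y": 0,"z": 0,"rx": 0,"ry": 0,"rz": 0}
    - {"x": 0,"y": 0,"z": 0,"rx": 0,"ry": 0,"rz": 0}
    - {"x": 0,"y": 0,"z": 0,"rx": 0,"ry": 0,"rz": 0}
    - {"x": 0,"y": 0,"z": 0,"rx": 0,"ry": 0,"rz": 0}
    - {"x": 0,"y": 0,"z": 0,"rx": 0,"ry": 0,"rz": 0}
    - {"x": 0,"y": 0,"z": 0,"rx": 0,"ry": 0,"rz": 0}

```text
time_s: 15.65
eef_pos: [0.5285, 0.079, 0.3083]
tool_rot: [-0.0, 0.0, 0.987, 0.161]
ft_force: [-1.2, -1.1, -5.5]
grip_width: 0.0188
finger_force: 69.6
```

```bash
python3 -c "
from h import *
im=look('a24.png')"|grep -v side
```

```text
t 15.65 F [-1.23 -1.09 -5.46] T [-0.506 -0.055 -0.021] w 0.0188
plate shift 0 0 1.0
bowl wood px 906
```

Bowl came back up, so three bricks aren't enough. For the fourth I'll set the lip 1 cm back and 1 cm higher because of the pile.

Request:
step_arm:
  deltas:
    - {"x": 0,"y": 0.1,"z": 0.5,"rx": 1,"ry": 0,"rz": 0}
    - {"x": 0,"y": 0.1,"z": 1.0,"rx": 2,"ry": 0,"rz": 0}
    - {"x": 0,"y": 0,"z": 1.5,"rx": 3.5,"ry": 0,"rz": 0}
    - {"x": 0,"y": -0.1,"z": 1.8,"rx": 5,"ry": 0,"rz": 0}
    - {"x": 0,"y": -0.2,"z": 1.9,"rx": 6,"ry": 0,"rz": 0}
    - {"x": 0,"y": -0.2,"z": 1.9,"rx": 6,"ry": 0,"rz": 0}

```text
time_s: 16.3
eef_pos: [0.5286, 0.0761, 0.3271]
tool_rot: [-0.0, 0.001, 0.977, 0.212]
ft_force: [0.2, -0.4, -4.8]
grip_width: 0.0186
finger_force: 69.5
```

```bash
python3 -c "
from h import *
im=look('a25.png')"
```

```text
t 16.3 F [ 0.22 -0.39 -4.82] T [-0.681  0.005 -0.052] w 0.0186
tcp [0.5286 0.0761 0.3271] lip [5.284e-01 3.000e-04 1.991e-01] tilt 24.5 side 0.0
side -0.03 2 2 2 2 2 2 2 2 1 1 1 2 2 2 4 4 7 10 12 13 13 13 14 13 13 13 13 13 13 13 13 12 11 10
side 0 2 2 2 2 2 2 2 2 2 2 2 2 2 2 2 6 9 9 11 13 13 14 13 13 13 13 14 13 13 13 12 12 11 11
side 0.03 2 2 2 2 2 2 2 2 2 2 2 2 1 2 2 4 5 7 6 6 4 3 5 3 3 2 3 3 3 2 1 1 1 2
plate shift 0 0 1.0
bowl wood px 909
```

Request:
step_arm:
  deltas:
    - {"x": 0,"y": -0.2,"z": 0.15,"rx": 1,"ry": 0,"rz": 0}
    - {"x": 0,"y": -0.2,"z": 0.15,"rx": 1,"ry": 0,"rz": 0}

```text
time_s: 16.55
eef_pos: [0.5285, 0.0746, 0.3286]
tool_rot: [-0.0, 0.001, 0.975, 0.221]
ft_force: [-0.4, 0.6, -5.7]
grip_width: 0.0187
finger_force: 69.5
```

```bash
python3 -c "
from h import *
im=look('a26.png')"
```

```text
t 16.55 F [-0.41  0.6  -5.74] T [-0.629  0.049  0.055] w 0.0187
tcp [0.5285 0.0746 0.3286] lip [0.5284 0.0011 0.1993] tilt 25.5 side -0.0
side -0.03 2 2 2 2 2 2 2 2 1 2 2 2 2 5 8 11 11 12 13 13 14 14 13 13 13 13 12 12 12 12 11 10 10 10
side 0 2 2 2 2 2 2 2 2 2 2 2 2 2 4 7 10 12 13 13 13 13 13 13 13 13 13 13 13 12 12 12 11 10 10
side 0.03 2 2 2 2 2 2 2 2 2 2 2 3 5 7 7 9 7 8 7 5 5 3 5 3 4 3 3 2 2 2 2 1 2 2
plate shift 0 0 1.0
bowl wood px 911
```

Request:
step_arm:
  deltas:
    - {"x": 0,"y": 0,"z": 0,"rx": 0,"ry": 0,"rz": 0}
    - {"x": 0,"y": 0,"z": 0,"rx": 0,"ry": 0,"rz": 0}

```text
time_s: 16.8
eef_pos: [0.5285, 0.0752, 0.3288]
tool_rot: [-0.0, 0.0, 0.975, 0.221]
ft_force: [-0.1, -0.2, -5.5]
grip_width: 0.0187
finger_force: 69.6
```

```bash
python3 -c "
from h import *
im=look('a27.png')"
```

```text
t 16.8 F [-0.1  -0.24 -5.49] T [-0.676  0.097 -0.009] w 0.0187
tcp [0.5285 0.0752 0.3288] lip [0.5284 0.0016 0.1995] tilt 25.5 side -0.0
side -0.03 2 2 2 2 2 2 2 2 2 4 8 9 11 12 13 13 13 13 13 13 14 13 13 13 13 12 11 10 10 10 10 11 11 11
side 0 2 2 1 1 2 2 2 2 2 4 7 11 12 12 13 13 13 13 13 13 13 13 14 13 13 13 12 11 10 10 10 10 10 10
side 0.03 2 2 2 2 2 2 2 2 2 4 7 10 12 12 12 12 9 6 7 5 7 3 5 3 4 2 2 2 2 2 2 2 2 2
plate shift 0 0 1.0
bowl wood px 906
```

Request:
step_arm:
  deltas:
    - {"x": 0,"y": 0,"z": 0,"rx": 0,"ry": 0,"rz": 0}
    - {"x": 0,"y": 0.2,"z": -0.15,"rx": -1,"ry": 0,"rz": 0}

```text
time_s: 17.05
eef_pos: [0.5287, 0.0766, 0.3273]
tool_rot: [0.0, 0.001, 0.977, 0.212]
ft_force: [-0.1, -0.3, -4.7]
grip_width: 0.0187
finger_force: 69.7
```

```bash
python3 -c "
from h import *
im=look('a28.png')"
```

```text
t 17.05 F [-0.07 -0.32 -4.68] T [-0.62   0.033  0.033] w 0.0187
tcp [0.5287 0.0766 0.3273] lip [0.5286 0.0008 0.1994] tilt 24.4 side 0.0
side -0.03 13 13 13 13 13 13 13 14 13 12 11 8 3 2 1 1 1 1 1 2 2 3 6 8 10 10 10 11 11 11 11 11 11 11
side 0 13 13 12 13 13 13 13 14 13 13 10 4 4 2 1 1 1 1 1 1 2 4 7 7 10 10 11 11 11 11 11 11 11 11
side 0.03 13 13 13 13 13 13 14 14 14 13 12 7 2 1 1 1 1 1 1 1 1 2 2 2 3 2 2 2 3 2 2 2 1 2
plate shift 0 -1 1.0
bowl wood px 987
```

Fourth brick is off the lip. Tilt well back and watch the bowl.

Request:
step_arm:
  deltas:
    - {"x": 0,"y": 0.8,"z": -0.5,"rx": -4,"ry": 0,"rz": 0}
    - {"x": 0,"y": 1.6,"z": -0.5,"rx": -8,"ry": 0,"rz": 0}
    - {"x": 0,"y": 1.8,"z": -0.5,"rx": -9,"ry": 0,"rz": 0}
    - {"x": 0,"y": 1.8,"z": -0.5,"rx": -9,"ry": 0,"rz": 0}
    - {"x": 0,"y": 1.8,"z": -0.5,"rx": -9,"ry": 0,"rz": 0}
    - {"x": 0,"y": 1.8,"z": -0.5,"rx": -9,"ry": 0,"rz": 0}
    - {"x": 0,"y": 1.8,"z": -0.5,"rx": -9,"ry": 0,"rz": 0}
    - {"x": 0,"y": 1.8,"z": -0.5,"rx": -9,"ry": 0,"rz": 0}

```text
time_s: 17.9
eef_pos: [0.5285, 0.0944, 0.3221]
tool_rot: [-0.0, 0.001, 0.991, 0.135]
ft_force: [0.1, 0.6, -4.4]
grip_width: 0.0187
finger_force: 69.6
```

```bash
python3 -c "
from h import *
im=look('a29.png')"
```

```text
t 17.9 F [ 0.07  0.63 -4.37] T [-0.407  0.013 -0.03 ] w 0.0187
tcp [0.5285 0.0944 0.3221] lip [ 5.283e-01 -4.000e-04  2.076e-01] tilt 15.5 side -0.0
side -0.03 2 2 2 1 2 1 1 1 2 1 1 1 1 1 2 2 5 6 9 10 10 11 11 11 11 10 10 10 10 10 10 10 10 10
side 0 1 2 2 1 1 1 2 2 2 2 1 1 1 2 2 2 4 8 8 10 10 10 11 11 11 10 10 10 10 10 10 10 10 11
side 0.03 2 2 2 3 3 3 3 4 4 4 3 2 2 1 2 3 3 5 4 4 3 3 3 2 3 3 2 2 2 2 2 2 2 2
plate shift 0 -8 0.92
bowl wood px 1180
```

Request:
step_arm:
  deltas:
    - {"x": 0,"y": 0,"z": 0,"rx": 0,"ry": 0,"rz": 0}
    - {"x": 0,"y": 0,"z": 0,"rx": 0,"ry": 0,"rz": 0}
    - {"x": 0,"y": 0,"z": 0,"rx": 0,"ry": 0,"rz": 0}
    - {"x": 0,"y": 0,"z": 0,"rx": 0,"ry": 0,"rz": 0}
    - {"x": 0,"y": 0,"z": 0,"rx": 0,"ry": 0,"rz": 0}
    - {"x": 0,"y": 0,"z": 0,"rx": 0,"ry": 0,"rz": 0}
    - {"x": 0,"y": 0,"z": 0,"rx": 0,"ry": 0,"rz": 0}
    - {"x": 0,"y": 0,"z": 0,"rx": 0,"ry": 0,"rz": 0}

```text
time_s: 18.75
eef_pos: [0.5285, 0.095, 0.3223]
tool_rot: [-0.0, 0.0, 0.991, 0.135]
ft_force: [0.3, -0.1, -4.7]
grip_width: 0.0192
finger_force: 69.7
```

```bash
python3 -c "
from h import *
im=look('a30.png')"|grep -v side
```

```text
t 18.75 F [ 0.33 -0.08 -4.72] T [-0.423  0.014  0.036] w 0.0192
plate shift 0 -8 0.92
bowl wood px 1179
```

Bowl is down on its stop (8 px, about 24 mm) and stays there. I'll level the scoop and carry it back.

Request:
step_arm:
  deltas:
    - {"x": 0,"y": 0.4,"z": 0.3,"rx": -2,"ry": 0,"rz": 0}
    - {"x": 0,"y": 1,"z": 0.6,"rx": -5,"ry": 0,"rz": 0}
    - {"x": 0,"y": 1.8,"z": 0.8,"rx": -8,"ry": 0,"rz": 0}
    - {"x": 0,"y": 2.6,"z": 0.8,"rx": -11,"ry": 0,"rz": 0}
    - {"x": 0,"y": 3.6,"z": 0.8,"rx": -14,"ry": 0,"rz": 0}
    - {"x": 0,"y": 4.8,"z": 0.8,"rx": -15.5,"ry": 0,"rz": 0}
    - {"x": 0,"y": 6.3,"z": 0.8,"rx": -15.5,"ry": 0,"rz": 0}
    - {"x": 0,"y": 8.3,"z": 0.8,"rx": -15.5,"ry": 0,"rz": 0}

```text
time_s: 19.6
eef_pos: [0.5283, 0.1789, 0.3302]
tool_rot: [-0.0, 0.001, 1.0, 0.001]
ft_force: [0.3, -0.1, -5.4]
grip_width: 0.019
finger_force: 69.6
```

Request:
step_arm:
  deltas:
    - {"x": 0,"y": 2.2,"z": 0,"rx": 0,"ry": 0,"rz": 0}
    - {"x": 0,"y": 4.5,"z": 0,"rx": 0,"ry": 0,"rz": 0}
    - {"x": 0,"y": 7,"z": 0,"rx": 0,"ry": 0,"rz": 0}
    - {"x": 0,"y": 9.5,"z": 0,"rx": 0,"ry": 0,"rz": 0}
    - {"x": 0,"y": 11.7,"z": 0,"rx": 0,"ry": 0,"rz": 0}
    - {"x": 0,"y": 13.5,"z": 0,"rx": 0,"ry": 0,"rz": 0}
    - {"x": 0,"y": 14.8,"z": 0,"rx": 0,"ry": 0,"rz": 0}
    - {"x": 0,"y": 15.6,"z": 0,"rx": 0,"ry": 0,"rz": 0}

```text
time_s: 20.4
eef_pos: [0.5284, 0.335, 0.33]
tool_rot: [-0.0, 0.0, 1.0, 0.0]
ft_force: [0.0, -0.3, -4.0]
grip_width: 0.0189
finger_force: 69.7
```

Request:
step_arm:
  deltas:
    - {"x": 0,"y": 0.3,"z": -0.5,"rx": 0,"ry": 0,"rz": 0}
    - {"x": 0,"y": 0.4,"z": -1.5,"rx": 0,"ry": 0,"rz": 0}
    - {"x": 0,"y": 0.4,"z": -3.5,"rx": 0,"ry": 0,"rz": 0}
    - {"x": 0,"y": 0.4,"z": -6,"rx": 0,"ry": 0,"rz": 0}
    - {"x": 0,"y": 0.4,"z": -9,"rx": 0,"ry": 0,"rz": 0}
    - {"x": 0,"y": 0.4,"z": -12,"rx": 0,"ry": 0,"rz": 0}
    - {"x": 0,"y": 0.4,"z": -14.5,"rx": 0,"ry": 0,"rz": 0}
    - {"x": 0,"y": 0.4,"z": -16,"rx": 0,"ry": 0,"rz": 0}

```text
time_s: 21.2
eef_pos: [0.5266, 0.3359, 0.1666]
tool_rot: [-0.003, 0.001, 1.0, -0.002]
ft_force: [-0.5, 0.1, -4.9]
grip_width: 0.0186
finger_force: 69.6
```

```bash
python3 -c "
from h import *
look('a31.png'); s=get_state();print(s['eef_pos'],s['tool_rot'],s['joint_pos'])"|grep -v 'side '
```

```text
t 21.2 F [-0.49  0.15 -4.9 ] T [0.01  0.071 0.03 ] w 0.0186
plate shift 0 -8 0.92
bowl wood px 1174
[0.52581178 0.33560433 0.16469183] [-3.61012912e-03  7.57444523e-04  9.99990912e-01 -2.13770685e-03] [ 4.98436805e-01  3.77892440e-01  1.68345771e+00 -3.35450831e-04
  1.08862843e+00 -1.07068782e+00]
```

Request:
step_arm:
  deltas:
    - {"x": 0,"y": 0,"z": -1,"rx": 0,"ry": 0,"rz": 0}
    - {"x": 0,"y": 0,"z": -2.5,"rx": 0,"ry": 0,"rz": 0}
    - {"x": 0,"y": 0,"z": -4,"rx": 0,"ry": 0,"rz": 0}
    - {"x": 0,"y": 0,"z": -5.2,"rx": 0,"ry": 0,"rz": 0}
    - {"x": 0,"y": 0,"z": -6,"rx": 0,"ry": 0,"rz": 0}
    - {"x": 0,"y": 0,"z": -6.4,"rx": 0,"ry": 0,"rz": 0}
    - {"x": 0,"y": 0,"z": -6.4,"rx": 0,"ry": 0,"rz": 0}
    - {"x": 0,"y": 0,"z": -6.4,"rx": 0,"ry": 0,"rz": 0}

```text
time_s: 22.05
eef_pos: [0.529, 0.3383, 0.1067]
tool_rot: [0.0, 0.0, 1.0, 0.0]
ft_force: [0.2, 0.2, -3.6]
grip_width: 0.0189
finger_force: 69.7
```

Request:
step_arm:
  deltas:
    - {"x": 0,"y": 0,"z": -0.4,"rx": 0,"ry": 0,"rz": 0}
    - {"x": 0,"y": 0,"z": -0.8,"rx": 0,"ry": 0,"rz": 0}
    - {"x": 0,"y": 0,"z": -1.1,"rx": 0,"ry": 0,"rz": 0}
    - {"x": 0,"y": 0,"z": -1.2,"rx": 0,"ry": 0,"rz": 0}
    - {"x": 0,"y": 0,"z": -1.3,"rx": 0,"ry": 0,"rz": 0}
    - {"x": 0,"y": 0,"z": -1.3,"rx": 0,"ry": 0,"rz": 0}

```text
time_s: 22.65
eef_pos: [0.5284, 0.338, 0.0934]
tool_rot: [-0.0, 0.0, 1.0, -0.0]
ft_force: [-0.2, 0.1, -3.3]
grip_width: 0.0191
finger_force: 69.8
```

Request:
step_arm:
  deltas:
    - {"x": 0,"y": 0,"z": -0.05,"rx": 0,"ry": 0,"rz": 0}
    - {"x": 0,"y": 0,"z": -0.1,"rx": 0,"ry": 0,"rz": 0}
    - {"x": 0,"y": 0,"z": -0.1,"rx": 0,"ry": 0,"rz": 0}

```text
time_s: 22.95
eef_pos: [0.5285, 0.3381, 0.0933]
tool_rot: [-0.0, 0.0, 1.0, 0.0]
ft_force: [-4.5, -1.0, 3.7]
grip_width: 0.0189
finger_force: 70.8
```

Scoop is on the table: z stopped and the force turned upward. Open the hand and rise.

Request:
step_arm:
  deltas:
    - {"x": 0,"y": 0,"z": 0,"rx": 0,"ry": 0,"rz": 0}
    - {"x": 0,"y": 0,"z": 0,"rx": 0,"ry": 0,"rz": 0}
    - {"x": 0,"y": 0,"z": 0,"rx": 0,"ry": 0,"rz": 0}
    - {"x": 0,"y": 0,"z": 0,"rx": 0,"ry": 0,"rz": 0}
    - {"x": 0,"y": 0,"z": 0,"rx": 0,"ry": 0,"rz": 0}
    - {"x": 0,"y": 0,"z": 0,"rx": 0,"ry": 0,"rz": 0}
  jaw: 1

```text
time_s: 23.55
eef_pos: [0.5286, 0.338, 0.0922]
tool_rot: [0.0, 0.0, 1.0, 0.0]
ft_force: [-0.1, 0.1, 0.9]
grip_width: 0.0856
finger_force: 0.0
```

Request:
step_arm:
  deltas:
    - {"x": 0,"y": 0,"z": 1,"rx": 0,"ry": 0,"rz": 0}
    - {"x": 0,"y": 0,"z": 3,"rx": 0,"ry": 0,"rz": 0}
    - {"x": 0,"y": 0,"z": 6,"rx": 0,"ry": 0,"rz": 0}
    - {"x": 0,"y": 0,"z": 10,"rx": 0,"ry": 0,"rz": 0}
    - {"x": 0,"y": 0,"z": 14,"rx": 0,"ry": 0,"rz": 0}
    - {"x": -4,"y": 0,"z": 17,"rx": 0,"ry": 0,"rz": 0}
    - {"x": -8,"y": 0,"z": 17,"rx": 0,"ry": 0,"rz": 0}
    - {"x": -12,"y": 0,"z": 17,"rx": 0,"ry": 0,"rz": 0}

```text
time_s: 24.35
eef_pos: [0.4083, 0.3385, 0.265]
tool_rot: [0.002, 0.001, 1.0, 0.001]
ft_force: [-0.1, -0.9, 0.5]
grip_width: 0.0854
finger_force: 0.0
```

```bash
python3 -c "
from h import *
im=look('z.png');t=snap('top','zt.png')
cv2.imwrite('pics/c8.png',np.hstack([cv2.resize(im['color'][140:360,190:450],(400,338)),cv2.resize(t['color'][120:340,100:530],(400,338))]))"|grep -v 'side '
```

```text
t 24.35 F [-0.08 -0.89  0.46] T [-0.015  0.002 -0.009] w 0.0854
plate shift 0 -8 0.92
bowl wood px 1176
```

View pics/c8.png

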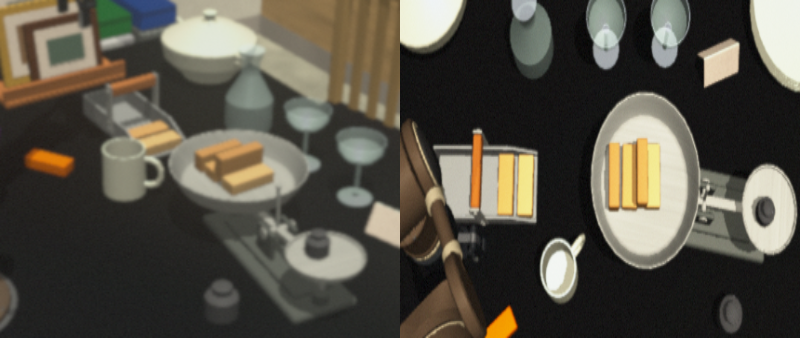

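Four bricks are in the bowl at (635,175), and the bowl is down. Two bricks are in the scoop at (515,185), which stands level. Mug, weights and glasses are in their places, and nothing is spilt.

```bash
python3 -c "
from cell import sign_off; print(sign_off())"
```

```text
the job is handed in; nothing more can be done
None
```

The job is done and handed in: four bricks in the bowl hold it down on its stop, and the scoop stands level on the table clear of the balance with the other two bricks in it; in the last pictures nothing is spilt and the weight and the other goods are in place.

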